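Snap open the filter cover of the bench dust extractor

TASK

Open the filter well of the small white dust extractor for a filter check, with the fingertips alone: press the orange snap tab down flush with the deck, where it stays, then push the blue cover along its rails, over the tab and off its seat, until the filter beneath is wholly uncovered. Push the cover, never lift it: it stays lying flat on the rails. Leave the tin, the brass weight and the eraser where they are.

Things in the scene. Friction and masses are not known exactly. Their poses are not given: they have to be found in the camera images.
- extractor: Fixed white dust extractor, a low box 130 (x) x 250 (y) mm, at most 58 mm high (cover's rib 65); origin under its centre on the worktop, z up. The cover slides along its +y, from the seat half (y < 0, black inlet stub at that end) to the parking half (y > 0). Two runners, tops 45 mm above the worktop, carry it between guide walls (inner faces x = +-47.5 mm, tops 53 mm).
- well_mid (a point): Centre of the filter well's opening, 42 mm above the worktop (fixed; axes as the extractor's). The opening, y = -87 to -16 mm in the extractor's frame, is hidden by the seated cover. Along it lips (tops 57.5 mm above the worktop) overhang the cover's side edges, 82 mm open between them, so it cannot be lifted on its seat.
- end_stop (a point): Top centre of the end stop wall across the far end of the parking deck, 54 mm above the worktop (fixed); its inner face is at extractor y = +98 mm. The deck between tab and stop is flat, 42 mm above the worktop.
- tab_pad (a point): Centre of the pressing area on top of the orange snap tab (moves with the tab). A block 22 mm (x) x 44 mm (y) mid-deck at extractor y = -4 to +40 mm, this point at y = +22 mm, 28 mm ahead of the seated cover's leading edge. Unpressed its top is 52 mm above the worktop, 10 mm above the deck, and it blocks the cover.
- tab_body (a joint): How far the tab is pressed down, m: 0 out, 0.010 flush with the deck, 0.0105 the limit. It resists with about 4 N, has no return spring and stays where it is left. The cover passes over it from 0.0075 on.
- cover: Loose blue cover plate, 90 (x) x 88 (y) x 6 mm, about 0.12 kg, lying on the runners, axes parallel to the extractor's; origin at the centre of its underside (45 mm up). Seated at extractor y = -50 mm; against the end stop at about y = +54 mm; the filter well is wholly uncovered from y = +28 mm on. It slides with about 1 N.
- push_rib (a point): Middle of the upright rear face of the cover's push rib (moves with the cover), the face to push toward the extractor's +y. Rib 50 mm wide (x), 14 mm high above the plate (top 65 mm above the worktop), sloping down in front. The point is 14 mm ahead (+y) of the cover's centre, 7 mm above the plate. Behind the face 58 mm of plate is bare and flat.
- tin_mid (a point): Bystander: loose closed round tin, white with a pale grey lid, 74 mm across, 54 mm high, point half-way up its middle. Not to be moved.
- weight_mid (a point): Bystander: loose brass balance weight, 22 mm across, 22 mm high, point half-way up its middle. Not to be moved.
- eraser_mid (a point): Bystander: loose blue and white eraser, 20 x 42 x 12 mm, point half-way up its middle. Not to be moved.

How it is judged:
By the outcome, as a careful person would: the job done as asked, in the order asked, and still so for the second after the job is handed in, with the robot touching nothing.
It also fails if it takes over 38 s, if anything falls off the work surface, if the arm or the gripper's body presses on something with over 40 N, if the wrist force passes 120 N, or if a joint passes its speed limit or range.

ROBOT

A 6-joint arm with a two-finger parallel gripper is mounted at the origin on a cart in front of the work surface, level with it; the furniture and walls round the work are solid. World frame = base frame: x ahead of the robot, y to its left, z up, the work surface at z = 0. Lengths are in m, angles in rad, forces in N, time in s.
With the tool pointing down it reaches from about 0.25 to 0.725 m from the base axis. Payload 4 kg.
Tool frame: the origin (TCP) lies midway between the tips of the shut fingers; the grasp point (between the pads) lies 19 mm behind it; z points along the fingers, x is the direction in which the jaws open and shut, and the axes are right-handed (so a half turn about z gives the same grasp; the last joint's range is limited). The gripper opens to 85 mm and grips with 20 to 120 N. Pads are 22 mm wide; open, the fingers measure 114 mm over their backs; the gripper's body (76 mm by 85 mm) begins 54 mm behind the grasp point. The pads swing forward as they close: fully open they stand 13 mm farther back than shut.
Start: joints at [1.135, 0.241, 0.005, 1.335, 0, 1.571], TCP at [0.211, 0.453, 0.231] pointing down, gripper open.
Joint ranges: [-2.72, 2.72], [-1.05, 1.87], [-1.09, 1.28], [-1.99, 2.15], [-1.42, 1.44], [-3.14, 3.14]. Speed limits (rad/s): [2.79, 2.79, 3.14, 3.14, 3.14, 3.14].

INTERFACE

Orientations are given as a unit quaternion [x, y, z, w].
In Python, from workcell import bot gives the robot as it stands.
- The arm moves only by the tool drive_tool, never from a script. Its argument "rows" is text: rows parted by semicolons, each of 5 numbers parted by spaces: the finger opening in mm, from 0 to 85.4, then the shift along the tool's x, y, z in mm, then the turn about the tool's z in rad. A call has 1 to 12 rows; each row shifts and turns the commanded pose from where the row before left it, along the tool's axes as they then stand; what a row does not reach is not made up. A row lasts 1/10 s, in which the tool goes at most 50 mm and 8.59 degrees, less where a joint would pass 70% of its speed; a pose out of reach is approached as far as the arm can. A call is refused whole if a number of a shift passes 50 or a number of a turn 0.15, either way. A call with a gripper value outside its range is refused whole. The fingers move at their own pace and stop on an object; the grip force is fixed at half the most. Time passes only in rows, so rows that do not move let the fingers close. It gives the time, the measured TCP pose, the force and the opening at its end, in the units of the state.
- bot.get_obs(): the state, without advancing time (a new reading comes with each control period).
- bot.camera(name): name is "side" or "top"; returns a dict with "image" (384x512x3 uint8, red, green, blue), "vertical_fov" (degrees; the focal length in pixels is half the picture's height over the tangent of half this angle, whatever the lens; pixels are square), "cx", "cy" (the principal point, pixels), "R" (3x3) and "t" (3): a world point X has camera coordinates R X + t. Camera axes: x right, y down, z forward; pixel columns grow to the right and rows downward; lengths in m; the calibration is good to about 2 mm. A picture is of the moment at which its call begins. There is no depth.
- bot.job_done(): hands the job in, once; it reports no verdict.
The state is a dict: "clock": time; "joint_pos": joint angles; "joint_vel": joint speeds; "tau": joint torques, N m; "eef_pos": TCP position; "tool_rot": TCP orientation; "ft_force": force on the tool from outside, world axes, zero at the start; "ft_torque": the same for the moment, N m; "grip_width": finger opening in m.
Only numpy, scipy, OpenCV 4.12 (cv2) and the standard library are available. Lean on these libraries where they do the work, as an engineer would, in place of code of your own. Each camera call takes 0.05 s, during which the arm holds its last target. There are 200 camera calls.

## Working session

There is one attempt and no reset: what is moved stays moved. The work goes in short steps, Python scripts to look and compute and a tool call to move; the robot and the scene stay as the last step left them, time stands still between calls to the robot, and variables do not carry over. Pictures are saved under pics/ and viewed, about 8 in all and at most 12, crops included, and the job is handed in when it is done.

Besides the shell and the picture viewer there is one more tool, called after "Emit:" as name(argument=value, ...) on one line, values as JSON. drive_tool: Moves the arm, as the interface text tells. Its arguments: {"type":"object","properties":{"rows":{"type":"string"}},"required":["rows"]}

```bash
mkdir -p pics
cat > h.py <<'E'
import numpy as np, cv2
from workcell import bot
def ray(c,u,v):
    f=c["image"].shape[0]/2/np.tan(np.radians(c["vertical_fov"])/2)
    R=np.array(c["R"]);t=np.array(c["t"])
    return -R.T@t, R.T@np.array([(u-c["cx"])/f,(v-c["cy"])/f,1])
def onz(c,u,v,z):
    o,d=ray(c,u,v); return o+d*(z-o[2])/d[2]
def proj(c,X):
    f=c["image"].shape[0]/2/np.tan(np.radians(c["vertical_fov"])/2)
    p=np.array(c["R"])@np.array(X)+np.array(c["t"]); return p[:2]/p[2]*f+[c["cx"],c["cy"]]
def save(c,n): cv2.imwrite(f"pics/{n}.png",c["image"][:,:,::-1])
E
python3 - <<'E'
from h import *
for n in("top","side"):
    c=bot.camera(n);save(c,n+"1");print(n,c["vertical_fov"],c["cx"],c["cy"],ray(c,c["cx"],c["cy"]))
o=bot.get_obs();print(o["clock"],o["eef_pos"],o["tool_rot"],o["ft_force"],o["grip_width"])
E
```

```text
top 57.53285949258501 254.14294299461397 192.22839904328637 (array([0.5372029 , 0.1067721 , 0.93018194]), array([ 0.06499312, -0.02159193, -0.99765209]))
side 49.33561396638307 256.7669391258883 193.23952501318675 (array([0.53493384, 0.85034717, 0.55611756]), array([ 0.0479913 , -0.84533104, -0.53208296]))
0.1 [0.21081752 0.45275485 0.23050622] [ 8.43245747e-01  5.37527413e-01 -7.97099749e-04  5.05583655e-04] [-0.15610811  0.05738135 -0.71044008] 0.08544435444639724
```

View pics/top1.png

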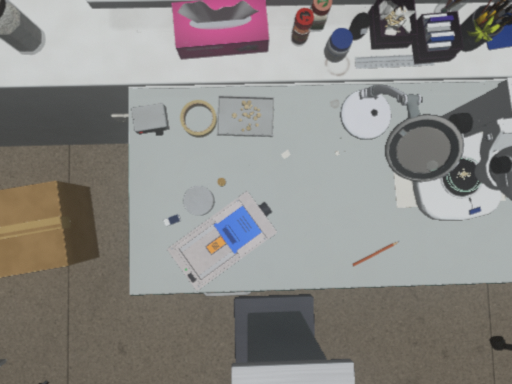

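View pics/side1.png

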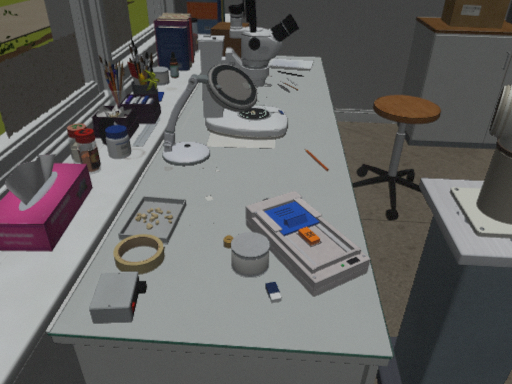

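The top view shows the extractor around (222,240), with the blue cover at (240,228), the orange tab at (216,245), and the black inlet stub at (265,209). The tin is at (198,201), the weight at (222,182) and the eraser at (172,219). Next I'll measure the blue and orange areas.

Run:
```python
from h import *
for n,box in (("top",(150,180,290,300)),("side",(220,170,380,310))):
    c=bot.camera(n);im=c["image"];hsv=cv2.cvtColor(im,cv2.COLOR_RGB2HSV)
    x0,y0,x1,y1=box
    print(n,"up",np.round(onz(c,*proj(c,[0.3,0.1,0]),0),3))
    for name,lo,hi,z in(("blue",(100,150,80),(125,255,255),.051),("orange",(8,150,120),(22,255,255),.052)):
        m=cv2.inRange(hsv,lo,hi);k=np.zeros_like(m);k[y0:y1,x0:x1]=m[y0:y1,x0:x1]
        cs=sorted(cv2.findContours(k,0,2)[0],key=cv2.contourArea)[::-1][:3]
        for q in cs:
            if cv2.contourArea(q)<15: continue
            P=np.array([onz(c,u,v,z)[:2] for u,v in q[:,0]],np.float32)
            r=cv2.minAreaRect(P*1000);print(n,name,cv2.contourArea(q),np.round(q[:,0].mean(0)),np.round(r[0]),np.round(r[1]),r[2], np.round(cv2.boxPoints(r)).tolist())
    # body outline top
    s=im[y0:y1,x0:x1]; cv2.imwrite(f"pics/{n}2.png",cv2.resize(s,None,fx=4.2,fy=4.2,interpolation=2)[:,:,::-1])
    for p,z in (((265,209),.03),((198,201),.054),((222,182),.022),((172,219),.012)):
        if n=="top": print(p,np.round(onz(c,*p,z),3))
```

```text
top up [0.3 0.1 0. ]
top blue 935.5 [237. 229.] [504. 132.] [82. 81.] 33.435943603515625 [[447.0, 143.0], [492.0, 75.0], [560.0, 120.0], [516.0, 188.0]]
top orange 18.5 [220. 241.] [474. 177.] [14. 12.] 43.378910064697266 [[465.0, 176.0], [474.0, 167.0], [484.0, 177.0], [475.0, 186.0]]
top orange 16.0 [210. 248.] [458. 200.] [16.  8.] 35.70038604736328 [[449.0, 199.0], [454.0, 192.0], [467.0, 202.0], [463.0, 208.0]]
(265, 209) [0.552 0.061 0.03 ]
(198, 201) [0.576 0.229 0.054]
(222, 182) [0.625 0.17  0.022]
(172, 219) [0.533 0.303 0.012]
side up [0.3 0.1 0. ]
side blue 877.0 [291. 218.] [506. 134.] [89. 88.] 34.28892135620117 [[444.0, 145.0], [494.0, 72.0], [567.0, 122.0], [518.0, 195.0]]
side orange 131.0 [310. 235.] [468. 190.] [21. 45.] 31.732175827026367 [[447.0, 203.0], [471.0, 165.0], [489.0, 176.0], [465.0, 214.0]]
```

View pics/top2.png

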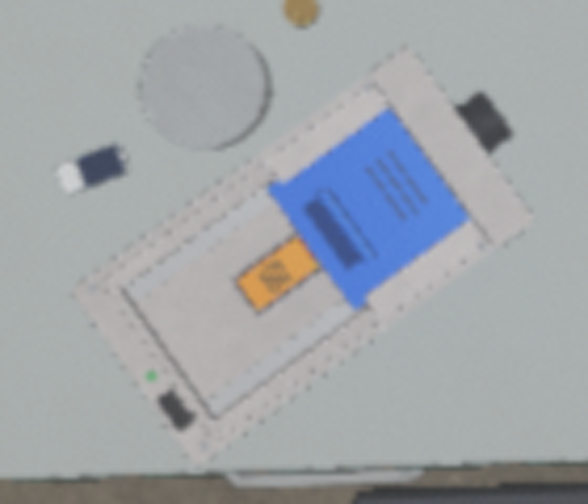

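The crop shows the extractor's long axis at about 33°, with the lips covering the cover's side edges. The body corners in the crop are at about (405,45), (530,220), (205,460) and (75,290). I'll check the frame against those corners.

```bash
cat >> h.py <<'E'
th=np.radians(33.5); A=np.array([-np.sin(th),np.cos(th)]); B=np.array([np.cos(th),np.sin(th)]) # ext +y, +x
E
python3 - <<'E'
from h import *
c=bot.camera("top")
P={}
for n,p,z in (("c1",(405,45),.055),("c2",(530,220),.055),("c3",(205,460),.05),("c4",(75,290),.05),("covF1",(272,185),.051),("covF2",(358,307),.051),("tabA",(236,284),.052),("tabB",(260,313),.052),("stopA",(124,290),.045),("stopB",(217,417),.045),("tin",(203,87),.054)):
    P[n]=onz(c,150+p[0]/4.2,180+p[1]/4.2,z)[:2]
    print(n,np.round(P[n]*1000))
for a,b in(("c2","c3"),("c1","c4"),("c2","c1"),("c3","c4"),("covF2","covF1")):
    d=P[b]-P[a];print(a,b,np.round(np.linalg.norm(d)*1000),np.degrees(np.arctan2(d[1],d[0])))
print("centre",sum(P[k] for k in("c1","c2","c3","c4"))/4)
O=np.array([.505,.133])+.05*A; print("O",O)
for k,v in P.items(): print(k,"ext x,y",np.round([(v-O)@B*1000,(v-O)@A*1000]))
print("pad",O+.022*A,"rib",O-.036*A)
s=bot.camera("side")
for y,z in((40,.052),(-6,.051)): 
  for x in(-11,11): print("side proj",x,y,proj(s,[*(O+A*y/1e3+B*x/1e3),z]))
E
```

```text
c1 [599. 107.]
c2 [493.  36.]
c3 [357. 231.]
c4 [459. 306.]
covF1 [517. 188.]
covF2 [444. 139.]
tabA [460. 211.]
tabB [442. 197.]
stopA [458. 278.]
stopB [381. 224.]
tin [577. 228.]
c2 c3 238.0 124.66176553677185
c1 c4 243.0 125.09351174095127
c2 c1 128.0 33.96282675411327
c3 c4 126.0 36.4616224282755
covF2 covF1 88.0 33.91578296677241
centre [0.47681588 0.16991848]
O [0.47740315 0.17469429]
c1 ext x,y [  64. -123.]
c2 ext x,y [ -64. -124.]
c3 ext x,y [-69. 113.]
c4 ext x,y [ 57. 120.]
covF1 ext x,y [ 41. -11.]
covF2 ext x,y [-48. -11.]
tabA ext x,y [ 5. 40.]
tabB ext x,y [-17.  38.]
stopA ext x,y [40. 97.]
stopB ext x,y [-53.  94.]
tin ext x,y [112. -10.]
pad [0.46526054 0.19303978] rib [0.49727288 0.1446744 ]
side proj -11 40 [320.42625116 238.32560686]
side proj 11 40 [311.21286694 241.72489392]
side proj -11 -6 [306.61035762 226.25025695]
side proj 11 -6 [297.61831568 229.37531132]
```

View pics/side2.png

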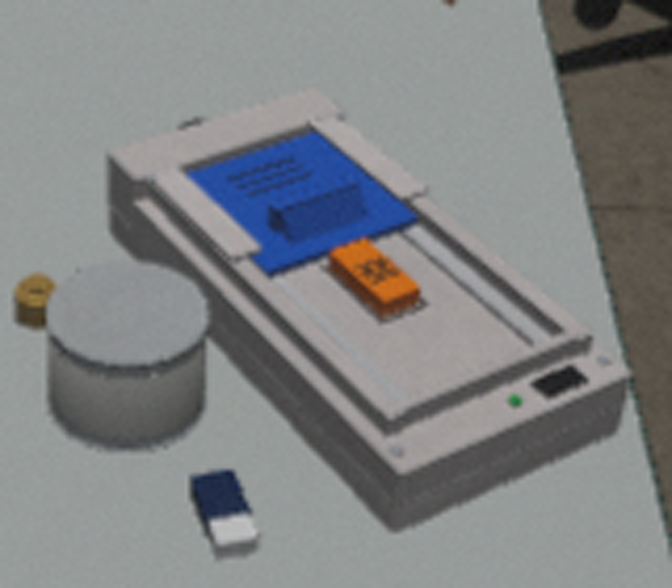

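The projected tab corners match the side view to within 1 px. The top view suggests about 34.2° and a small shift, so I'll take the pad at (0.464, 0.191) and the rib at (0.497, 0.143). Both are good enough for the tip size. Now I'll shut the fingers, turn and go above the pad.

Emit:
drive_tool(rows="0 0 0 0 0.1345; 0 0 0 0 0.1345; 0 0 0 0 0.1345; 0 0 0 0 0.1345; 0 8 45 8 0; 0 8 45 8 0; 0 8 45 8 0; 0 8 45 8 0; 0 8 45 8 0; 0 8 45 8 0; 0 7 45 8 0; 0 7 44 8 0")

```text
clock: 1.5
eef_pos: [0.4653, 0.1896, 0.1671]
tool_rot: [0.956, 0.294, 0.0, -0.0]
ft_force: [0.6, 0.5, -0.5]
grip_width: -0.0004
```

Emit:
drive_tool(rows="0 0 0 30 0; 0 0 0 30 0; 0 0 0 30 0; 0 0 0 10 0; 0 0 0 0 0")

```text
clock: 2.0
eef_pos: [0.4628, 0.1907, 0.0659]
tool_rot: [0.956, 0.294, -0.002, 0.0]
ft_force: [0.6, -0.3, 0.2]
grip_width: 0.0003
```

Run:
```python
from h import *
o=bot.get_obs();print(o["clock"],o["eef_pos"],o["ft_force"])
c=bot.camera("side");print(proj(c,o["eef_pos"]))
s=c["image"][150:300,220:380];cv2.imwrite("pics/s3.png",cv2.resize(s,None,fx=4,fy=4,interpolation=2)[:,:,::-1])
```

```text
2.0 [0.46283638 0.19069878 0.06593347] [ 0.57857483 -0.27344429  0.17744102]
[312.17166629 228.6174991 ]
```

View pics/s3.png

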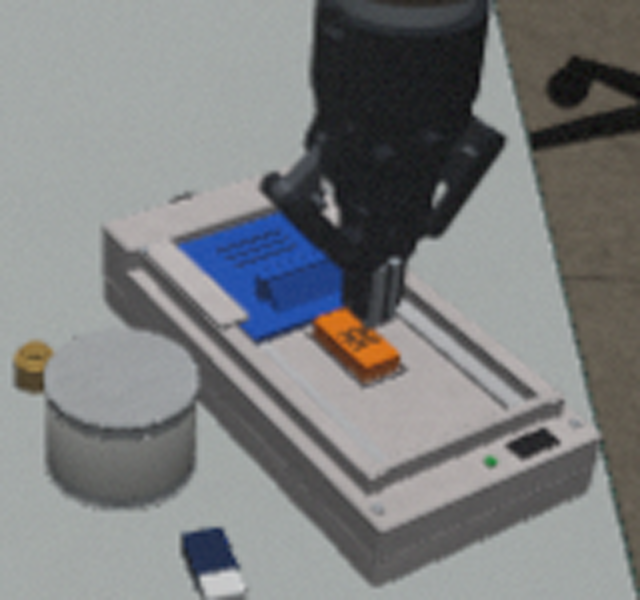

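The side view shows the tip 3–4 mm toward extractor −x of the pad centre, which is marked by the printed X at crop (358,337). I'll shift +3 mm along tool x and press.

Emit:
drive_tool(rows="0 3 -1 4 0; 0 0 0 5 0; 0 0 0 3 0; 0 0 0 3 0; 0 0 0 2 0; 0 0 0 2 0; 0 0 0 2 0; 0 0 0 1 0; 0 0 0 0 0")

```text
clock: 2.95
eef_pos: [0.4662, 0.1939, 0.0453]
tool_rot: [0.956, 0.294, 0.0, -0.0]
ft_force: [-0.6, 1.8, 1.5]
grip_width: -0.0001
```

Emit:
drive_tool(rows="0 0 0 1 0; 0 0 0 1 0; 0 0 0 1 0; 0 0 0 1 0; 0 0 0 0 0")

```text
clock: 3.45
eef_pos: [0.4663, 0.1939, 0.0421]
tool_rot: [0.956, 0.294, 0.0, -0.0]
ft_force: [-2.1, 0.3, 9.5]
grip_width: -0.0004
```

Emit:
drive_tool(rows="0 0 0 1 0; 0 0 0 0.5 0; 0 0 0 0 0; 0 0 0 0 0")

```text
clock: 3.85
eef_pos: [0.4663, 0.1939, 0.042]
tool_rot: [0.956, 0.294, 0.001, -0.0]
ft_force: [-4.7, -1.7, 18.5]
grip_width: -0.0001
```

The press has bottomed at z = 42 mm with 18 N. I'll lift, go behind the rib and check with a picture.

Emit:
drive_tool(rows="0 0 0 -5 0; 0 0 0 -25 0; 0 0 0 -20 0; 0 0 27 0 0; 0 0 27 0 0; 0 0 27 0 0; 0 0 0 0 0")

```text
clock: 4.55
eef_pos: [0.513, 0.1242, 0.0892]
tool_rot: [0.956, 0.292, -0.0, 0.001]
ft_force: [0.1, 0.2, -0.4]
grip_width: -0.0001
```

Run:
```python
from h import *
o=bot.get_obs();print(o["clock"],o["eef_pos"],o["ft_force"])
c=bot.camera("side");print((proj(c,o["eef_pos"])-[220,150])*4, (proj(c,[*o["eef_pos"][:2],.051])-[220,150])*4)
s=c["image"][150:300,220:380];cv2.imwrite("pics/s4.png",cv2.resize(s,None,fx=4,fy=4,interpolation=2)[:,:,::-1])
```

```text
4.55 [0.51296571 0.12420078 0.08918643] [ 0.08114244  0.24765568 -0.4133223 ]
[269.14676675 195.33527495] [265.1021557  256.13893639]
```

View pics/s4.png

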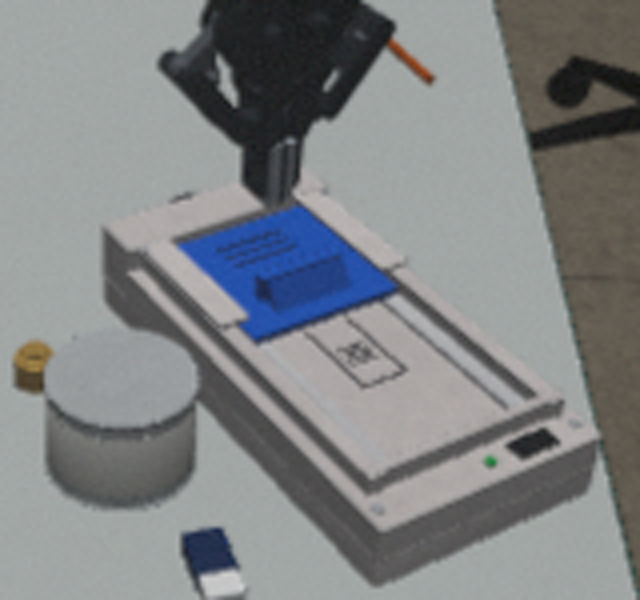

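The tab now shows only as a flush outline at crop (357,352), and the cover is still seated. The tip will land at (265,256), on the centreline of the bare plate behind the rib. I'll descend to 56 mm and start pushing.

Emit:
drive_tool(rows="0 0 0 15 0; 0 0 0 13 0; 0 0 0 5 0; 0 0 0 0 0")

```text
clock: 5.0
eef_pos: [0.5102, 0.127, 0.0557]
tool_rot: [0.956, 0.294, -0.001, -0.0]
ft_force: [0.1, -0.6, -0.4]
grip_width: -0.0003
```

Emit:
drive_tool(rows="0 0 -4 0 0; 0 0 -5 0 0; 0 0 -5 0 0; 0 0 -6 0 0; 0 0 -6 0 0; 0 0 -6 0 0; 0 0 -6 0 0; 0 0 0 0 0")

```text
clock: 5.8
eef_pos: [0.4895, 0.159, 0.0567]
tool_rot: [0.956, 0.295, -0.0, -0.0]
ft_force: [-0.9, -0.5, -0.4]
grip_width: 0.0002
```

Emit:
drive_tool(rows="0 0 -6 0 0; 0 0 -6 0 0; 0 0 -6 0 0; 0 0 -6 0 0; 0 0 -6 0 0; 0 0 -6 0 0; 0 0 -6 0 0; 0 0 -6 0 0; 0 0 -6 0 0; 0 0 -4 0 0; 0 0 -3 0 0; 0 0 0 0 0")

```text
clock: 7.0
eef_pos: [0.4557, 0.209, 0.0568]
tool_rot: [0.956, 0.294, -0.0, -0.0]
ft_force: [-0.2, 0.4, -0.3]
grip_width: 0.0001
```

Run:
```python
from h import *
o=bot.get_obs();print(o["clock"],o["eef_pos"],o["ft_force"])
c=bot.camera("side")
s=c["image"][150:300,220:380];cv2.imwrite("pics/s5.png",cv2.resize(s,None,fx=4,fy=4,interpolation=2)[:,:,::-1])
```

```text
7.0 [0.45569476 0.20902108 0.05681469] [-0.24189118  0.36655326 -0.25108138]
```

View pics/s5.png

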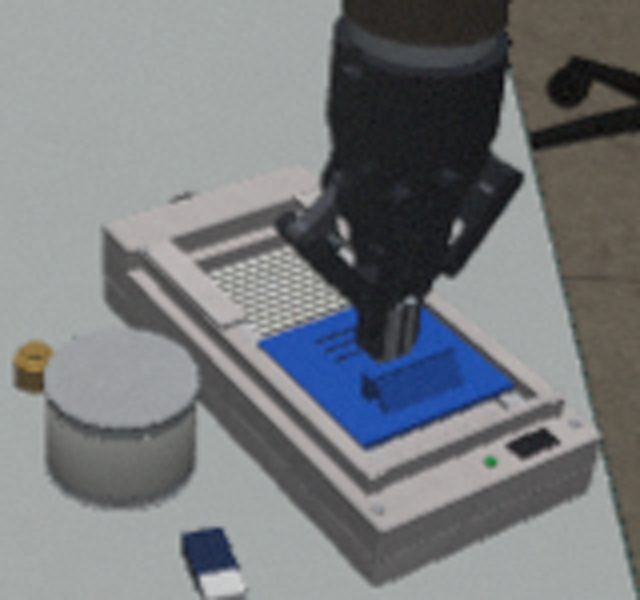

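The cover has slid and lies flat with the filter exposed, but its rear edge, at crop about (262,343)–(350,305), is close to the filter's end. I'll measure before letting go.

```bash
cat > m.py <<'E'
from h import *
th=np.radians(34); A=np.array([-np.sin(th),np.cos(th)]); B=np.array([np.cos(th),np.sin(th)])
O=np.array([.505,.133])+.05*A
for n,box in (("side",(220,170,380,310)),("top",(165,200,290,300))):
    c=bot.camera(n);x0,y0,x1,y1=box
    k=np.zeros((384,512),np.uint8);k[y0:y1,x0:x1]=cv2.inRange(cv2.cvtColor(c["image"],cv2.COLOR_RGB2HSV),(100,150,60),(125,255,255))[y0:y1,x0:x1]
    q=max(cv2.findContours(k,0,2)[0],key=cv2.contourArea)[:,0]
    E=np.array([onz(c,u,v,.051)[:2]-O for u,v in q])*1000
    print(n,"ext x",(E@B).min(),(E@B).max(),"y",(E@A).min(),(E@A).max())
E
python3 m.py
```

```text
side ext x -43.884562380833955 45.38402079621891 y -3.6526556785742046 83.78315519488206
top ext x -43.379213376989505 40.39784097181503 y -2.737184025078978 35.28428275440682
```

The cover centre is at about y = +40 mm. It needs at least 28, and the stop is at 54. I'll push 4 mm more for margin, back off and lift clear.

Emit:
drive_tool(rows="0 0 -2 0 0; 0 0 -2 0 0; 0 0 0 0 0; 0 0 5 0 0; 0 0 5 0 0; 0 0 0 -20 0; 0 0 0 -40 0; 0 0 0 -50 0; 0 0 40 -30 0; 0 0 50 0 0; 0 0 50 0 0; 0 0 0 0 0")

```text
clock: 8.35
eef_pos: [0.5412, 0.0827, 0.197]
tool_rot: [0.957, 0.29, 0.001, 0.001]
ft_force: [-0.8, 0.5, -0.2]
grip_width: -0.0003
```

```bash
python3 m.py
python3 - <<'E'
from h import *
o=bot.get_obs();print(o["clock"],o["eef_pos"],o["ft_force"])
a=bot.camera("side")["image"][150:300,220:380];b=bot.camera("top")["image"][180:300,150:290]
a=cv2.resize(a,(427,400),interpolation=2);b=cv2.resize(b,(373,400),interpolation=2)[:, :373]
b=cv2.resize(b,(373,400))
cv2.imwrite("pics/f6.png",np.hstack([a,b])[:,:,::-1])
E
```

```text
side ext x -44.02366332218901 44.47634232030795 y -0.5566865834488505 87.25015502061126
top ext x -43.96405326239369 40.39784097181503 y 0.5805821703548264 83.07008464168291
8.45 [0.53830494 0.08629041 0.19638833] [-0.72240094  0.4505426  -0.05140564]
```

View pics/f6.png

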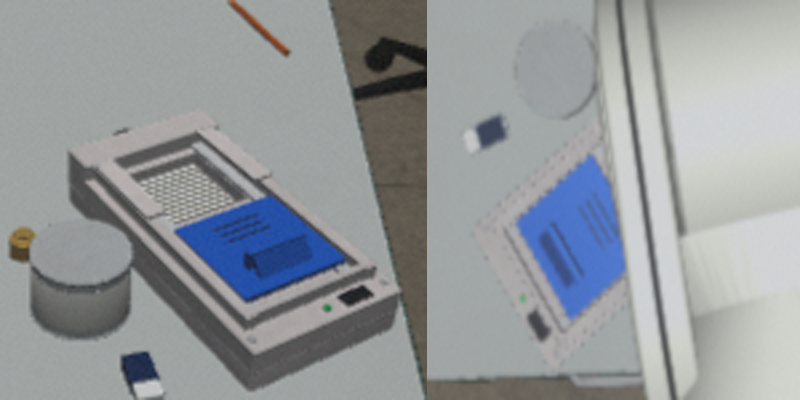

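The cover lies flat at about y = +43 mm with the filter fully exposed. The tin, weight and eraser are where they were, and the arm is clear, so I'm handing in.

```bash
python3 -c "
from workcell import bot
print(bot.job_done())"
```

```text
the job is handed in; nothing more can be done
None
```

The filter well is open and the job is handed in at about 8.5 s on the robot's clock.

- **Tab:** I pressed the orange tab down with the shut fingertips until it stopped at z = 42 mm, level with the deck, under about 18 N. A picture taken after lifting showed it flush.
- **Cover:** I pushed the cover by its rib along the rails and over the tab, and it stayed flat. The last check put its centre at about y = +43 mm. It needs at least +28, and the end stop is at about +54. The filter grid is exposed.
- **Bystanders:** The tin, weight and eraser appear unmoved in the last side view. I checked them by eye and did not measure them again.
- **Arm:** It ended clear of everything at about z = 0.196 m, with only sensor noise on the force reading.

**Disagreements:** The top and side views differed by up to about 5 mm sideways and 1–2° in the extractor's angle. I followed the side view. In the last top view the arm hid part of the cover, so the +43 mm comes mainly from the side view.

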